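Clamp a tissue cassette with the tab-lock knob

TASK

Pinch in both release tabs of the knob on the cassette clamp, and with both held in turn the knob clockwise (seen from above) until the jaw presses the tissue cassette firmly against the stop: about 15 N, and never above 22 N or the wax cracks. Then let go so that both tabs spring out and lock the knob with the cassette held. Be gentle: do not crush the tabs, do not wrench the knob against its lock, and do not disturb the other things.

Things in the scene. Friction and masses are not known exactly. Their poses are not given: they have to be found in the camera images.
- clamp: fixed bench clamp, 90 x 205 mm: white housing (90 x 90 x 45 mm high, centred at y = -60 mm) carrying the knob, then an aluminium bed, 20 mm high, y = -15 to 110 mm, with jaw, cassette and stop in a row along +y, all under 47 mm high. Origin: on the table, on the centre line; z up; +y is the way the jaw closes; x is the line of the two tabs at the start.
- knob_grip (a point): point on the knob's upright axis 73 mm above the table, where the pinch is made. Black disc of 60 mm diameter with a central boss of 27 mm diameter (top 83 mm above the table) between two opposite grey upright tabs. Its x axis points to tab a, -x to tab b, and turns with the knob.
- knob (a joint): turn in rad, 0 at the start, grows clockwise from above, ends at 1.6; friction 0.015 N m. Each rad drives the jaw 8 mm; its pad stands on 6.5 N/mm springs, so knob torque = 0.015 N m + 0.008 m x squeeze, and squeeze grows about 50 N per rad. The stop is set differently each time: 0.2 to 1.0 rad of free turn, to be found by feel. Notches at every 0.1396 rad from 0.
- tab_a (a joint): how far tab a (at +x of knob_grip) is pressed in, m: 0 out and locked, 0.005 fully in. Spring 4 N at the start, 9 N fully in. A tooth under the tab stands between fixed pins and is clear of them from 0.0026. Let go over a pin, it mostly slides off into a notch beside it (squeeze changes by -6 to +3 N) but can hang up: let go in a notch. A tooth stands 20 N of wrenching.
- tab_b (a joint): the same for tab b (at -x of knob_grip). Both must be in before the knob turns; a pinch more than about 1.2 mm off-centre can leave one tooth locked: balance the two sides. A tab cracks above 30 N; 12 to 20 N of grip is right.
- tab_a_face (a point): centre of tab a's outer flat face, 26 mm from the knob axis when out (52 mm over both tabs, 42 mm with both fully in); the face is 20 mm wide and stands 54 to 89 mm above the table. Below it a foot reaches 37 mm from the axis, its top 56 mm above the table: keep fingertips above that.
- tab_b_face (a point): the same for tab b
- block: the tissue cassette in the clamp: white plastic 40 x 28 x 10 mm with a wax block on top (21 mm high in all), standing loose on the bed between pad and stop, 28 mm side along the clamp's y. Origin: centre of its underside
- spare: a like cassette lying beside the clamp, to be left alone; origin: centre of its underside
- forceps: steel forceps, 125 mm long, lying beside the clamp, to be left alone
- brush: brush with wooden handle, 160 mm, to be left alone
- spray: white spray bottle, 66 mm diameter, 190 mm high, to be left alone
- jar: jar, 60 mm diameter, 80 mm high, to be left alone
Mind the look-alikes: they are no part of the job. What is shaped like the clamp but green or orange is not meant.

How it is judged:
By the outcome, as a careful person would: the job done as asked, in the order asked, and still so for the second after the job is handed in, with the robot touching nothing.
It also fails if it takes over 53 s, if anything falls off the work surface, if the arm or the gripper's body presses on something with over 40 N, if the wrist force passes 120 N, or if a joint passes its speed limit or range.

ROBOT

A 6-joint arm with a two-finger parallel gripper is mounted at the origin on the work surface. World frame = base frame: x ahead of the robot, y to its left, z up, the work surface at z = 0. Lengths are in m, angles in degrees, forces in N, time in s.
With the tool pointing down it reaches from about 0.35 to 0.875 m from the base axis. Payload 4.2 kg.
Tool frame: the origin (TCP) lies on the front face of the gripper's body, between the roots of the fingers; the fingertips stand 70 mm ahead of it and the grasp point (between the pads) lies 51 mm ahead of it (r.nose_length is the distance from the TCP to the fingertips, in m); z points along the fingers, y is the direction in which the jaws open and shut (so a half turn about z gives the same grasp; the last joint's range is limited). The gripper opens to 87 mm and grips with 3 to 60 N. Pads are 19 mm wide; open, the fingers measure 117 mm over their backs; the gripper's body (75 mm by 190 mm) begins 51 mm behind the grasp point.
Start: joints at [-58.808, 22.042, 0.453, 0, -68.411, -14.817], TCP at [0.176, -0.6, 0.292] pointing down, gripper open.
Joint ranges: [-179.83, 179.83], [-69.29, 118.12], [-61.27, 80.66], [-181.25, 117.63], [-171.15, -9.14], [-177.46, 177.46]. Speed limits (degrees/s): [159.86, 159.86, 180, 180, 180, 180].

INTERFACE

Orientations are given as a 3x3 rotation matrix whose columns are the frame's x, y, z axes.
In Python, from station import telemetry, capture, order, r gives the robot as it stands.
- The arm moves only by the tool drive_tool, never from a script. Its argument "series" is a list of rows, each a list of 4 numbers: the shift along the tool's x, y, z as a fraction of full scale, then the turn about the tool's z as a fraction of full scale. In form: [[dx, dy, dz, turn], ...]. A call has 1 to 10 rows; each row is the pose to reach, as a shift and turn from the pose commanded when the call began, along the tool's axes at that moment; what a row does not reach only later rows make up. Full scale, the value 1, is 0.12 m for a shift and 2 rad for a turn. A row lasts 1/8 s, in which the tool goes at most 62.5 mm and 10.7 degrees, less where a joint would pass 70% of its speed; a pose out of reach is approached as far as the arm can. A call with a number of a shift or a turn outside -1 to 1 is refused whole. A call with a gripper value outside its range is refused whole. "fingers" is the finger opening in mm, from 0 to 87, set as the call begins (left out, the last holds). The fingers move at their own pace and stop on an object; the grip force is fixed at half the most. Time passes only in rows, so rows that repeat a pose let the fingers close. It gives the time, the measured TCP pose, the force and the opening at its end, in the units of the state.
- telemetry.sense(): the state, without advancing time (a new reading comes with each control period).
- capture(name): name is "scene" or "side" or "wrist"; returns a dict with "color" (420x560x3 uint8, blue, green, red), "fx", "fy", "cx", "cy" (pixels), "eye" and "attitude" of the camera in the world; the wrist camera has in their place "mount" (4x4, takes a point from camera to tool coordinates, whose origin is the TCP and whose axes are the flange's). Camera axes: x right, y up, looking along -z (the intrinsics and any distortion apply to the point x, -y, -z); pixel columns grow to the right and rows downward; lengths in m; the calibration is good to about 2 mm. A picture is of the moment at which its call begins: read the wrist's pose just before it. There is no depth.
- order.finish_job(): hands the job in, once; it reports no verdict.
The state is a dict: "time_s": time; "joints": joint angles; "joint_velocities": joint speeds; "effort": joint torques, N m; "tcp_pos": TCP position; "ee_rot": TCP orientation; "wrist_force": force on the tool from outside, world axes, zero at the start; "moment": the same for the moment, N m; "gripper_width": opening from 0.0 (shut) to 1.0 (fully open).
Only numpy, scipy, OpenCV 4.12 (cv2) and the standard library are available. Lean on these libraries where they do the work, as an engineer would, in place of code of your own. Each camera call takes 0.05 s, during which the arm holds its last target. There are 200 camera calls.

## Working session

There is one attempt and no reset: what is moved stays moved. The work goes in short steps, Python scripts to look and compute and a tool call to move; the robot and the scene stay as the last step left them, time stands still between calls to the robot, and variables do not carry over. Pictures are saved under pics/ and viewed, about 8 in all and at most 12, crops included, and the job is handed in when it is done.

Besides the shell and the picture viewer there is one more tool, called after ">>>" in YAML: its name, and indented under it one key for each argument. drive_tool: Moves the arm, as the interface text tells. Shift numbers are shares of 0.12 m and turn numbers shares of 2 rad, none past 1 either way. Its arguments: {"type":"object","properties":{"series":{"type":"array","items":{"type":"array","items":{"type":"number","minimum":-1,"maximum":1}}},"fingers":{"type":"number"}},"required":["series"]}

```bash
ls; mkdir -p pics; cat > h.py <<'E'
import numpy as np,cv2
from station import telemetry,capture,order,r
def snap(n,f):
    s=telemetry.sense(); c=capture(n); cv2.imwrite('pics/'+f,c['color']); 
    d={k:np.array(v).tolist() for k,v in c.items() if k!='color'}
    if 'mount' in d:
        T=np.eye(4);T[:3,:3]=s['ee_rot'];T[:3,3]=s['tcp_pos'];T=T@np.array(d['mount']);d['eye']=T[:3,3].tolist();d['attitude']=T[:3,:3].tolist()
    import json;json.dump(d,open('pics/'+f+'.json','w'));return c['color'],d
def ray(d,u,v):
    A=np.array(d['attitude']);return np.array(d['eye']),A@np.array([(u-d['cx'])/d['fx'],-(v-d['cy'])/d['fy'],-1])
def onz(d,u,v,z):
    e,q=ray(d,u,v);return e+q*(z-e[2])/q[2]
def proj(d,p):
    q=np.array(d['attitude']).T@(np.array(p)-d['eye']);return d['cx']+d['fx']*q[0]/-q[2],d['cy']+d['fy']*q[1]/q[2]
E
python3 - <<'E'
from h import *
a,d=snap('scene','s1.png');b,e=snap('side','d1.png')
print(d,e);print(telemetry.sense())
E
```

```text
pics
{'fx': 426.5238889512354, 'fy': 426.5238889512354, 'cx': 276.67175266071155, 'cy': 209.29780165130998, 'eye': [0.9700148416316171, -0.0933219019906315, 0.8686481176183284], 'attitude': [[0.09951022621022193, -0.8348161595436104, 0.5414607046171012], [0.9950292301182735, 0.08140076779642488, -0.0573650260384173], [0.0038139336420854506, 0.5444776347720902, 0.8387666893380804]]} {'fx': 457.5463768683655, 'fy': 457.5463768683655, 'cx': 277.95763860733706, 'cy': 208.89611721362286, 'eye': [-0.10204114773146934, 0.5908539536176037, 0.8150543370575253], 'attitude': [[-0.7695838698398976, 0.41656821608165717, -0.48395411831370266], [-0.6385201224496939, -0.5088228208660328, 0.5774005457156762], [-0.005720184356757294, 0.753372589305238, 0.6575690238860448]]}
{'time_s': 0.1, 'joints': array([-5.88065805e+01,  2.20854910e+01,  3.89899842e-01, -2.42991978e-02,
       -6.84115298e+01, -1.48166547e+01]), 'joint_velocities': array([-0.04031425, -0.13264734,  0.17497775,  0.04940531, -0.07011943,
        0.04432675]), 'effort': array([ 1.06362818e-04, -3.91690028e+01,  1.87935448e+01,  4.23186868e+00,
        1.34679853e-02, -8.11771019e-05]), 'tcp_pos': array([ 0.17613391, -0.59926339,  0.29129626]), 'ee_rot': array([[-9.59472452e-01, -2.81801732e-01, -6.30973248e-04],
       [-2.81802421e-01,  9.59470762e-01,  1.80352995e-03],
       [ 9.71625190e-05,  1.90824710e-03, -9.99998175e-01]]), 'wrist_force': array([ 1.09546583,  0.66931619, -0.45449642]), 'moment': array([ 0.0709968 , -0.04427642,  0.02781017]), 'gripper_width': 1.0031499688786882}
```

View pics/s1.png

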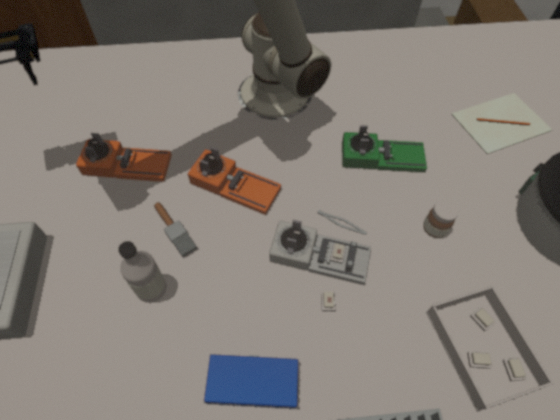

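View pics/d1.png

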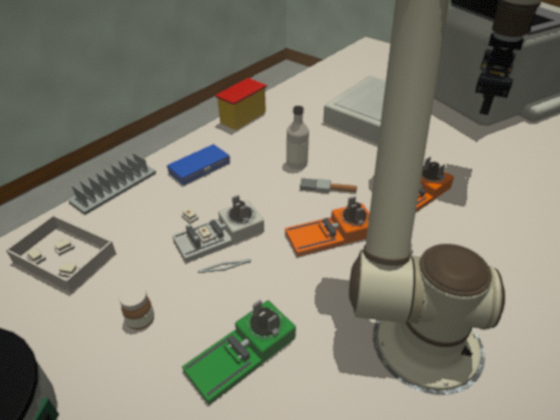

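The scene image shows four clamp look-alikes: the white clamp with its knob at (293,238), orange ones at (97,150) and (212,163), and a green one at (362,145). I choose the white one, which is also at (240,212) in the side view. The spare lies at (329,300) and the forceps at (343,222).

```bash
python3 - <<'E'
import cv2,numpy as np
a=cv2.imread('pics/s1.png')[205:295,260:380];b=cv2.imread('pics/d1.png')[185:275,165:285]
cv2.imwrite('pics/c1.png',np.vstack([cv2.resize(x,None,fx=6,fy=6,interpolation=cv2.INTER_CUBIC)[:, :] for x in (a,)]))
E
```

```text
(no output)
```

View pics/c1.png

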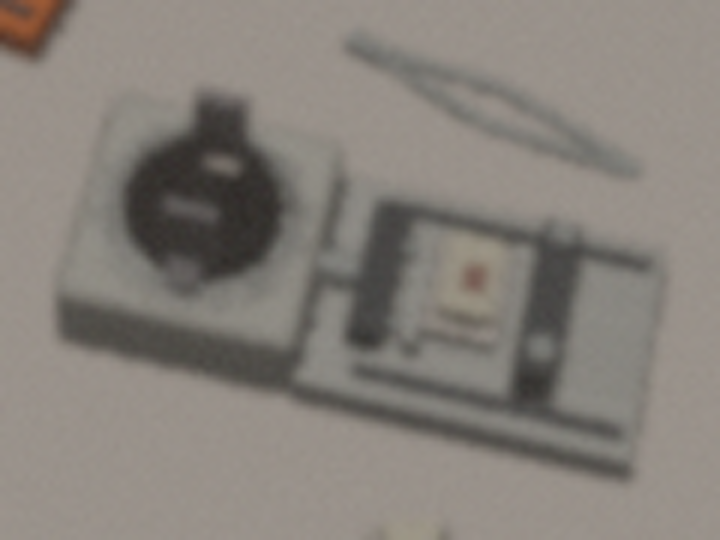

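The crop confirms the white clamp: black knob centred at about crop (200,205), tabs at (220,120) and (185,275), jaw, cassette and stop to its right. Next I compute its pose from the housing's top corners.

```bash
python3 - <<'E'
from h import *
import json
d=json.load(open('pics/s1.png.json'))
P=[onz(d,260+x/6,205+y/6,.045)[:2] for x,y in [(110,95),(338,145),(300,350),(58,300)]]
P=np.array(P);c=P.mean(0);print(P,c)
ym=(P[1]+P[2]-P[0]-P[3])/2;print(np.linalg.norm(ym),np.linalg.norm(P[0]-P[3]),np.degrees(np.arctan2(ym[1],ym[0])))
k=onz(d,260+200/6,205+205/6,.06);print(k)
s=telemetry.sense();print(s['tcp_pos'],c)
cc=capture('wrist');print(cc['mount'],cc['fx'])
R=s['ee_rot'];print(R.T@(np.r_[c,.2]-s['tcp_pos'])/.12)
E
```

```text
[[ 0.46964137 -0.03634559]
 [ 0.4996134   0.04598979]
 [ 0.5816083   0.0199563 ]
 [ 0.55354636 -0.06366805]] [ 0.52610236 -0.00851689]
0.08790701316077185 0.08824151487385822 70.72593101726153
[ 0.52811594 -0.00981974  0.06      ]
[ 0.17613391 -0.59926339  0.29129626] [ 0.52610236 -0.00851689]
[[-6.60943598e-04  9.67051464e-01  2.54580105e-01  6.80790918e-02]
 [ 9.99999752e-01  7.00569425e-04 -6.49825091e-05  2.74806933e-04]
 [-2.41192468e-04  2.54579999e-01 -9.67051687e-01 -9.17274601e-02]
 [ 0.00000000e+00  0.00000000e+00  0.00000000e+00  1.00000000e+00]] 364.7362981686767
[-4.18556458  3.90006724  0.7678392 ]
```

>>> drive_tool:
  series:
    - [-0.42,0.39,0,0]
    - [-0.84,0.78,0,0]
    - [-0.84,0.78,0,0]

```text
time_s: 0.52
tcp_pos: [0.2476, -0.4789, 0.2924]
ee_rot: [[-0.959, -0.285, 0.0], [-0.285, 0.959, 0.001], [-0.0, 0.001, -1.0]]
wrist_force: [0.1, -0.1, 0.7]
gripper_width: 1.002
```

>>> drive_tool:
  series:
    - [-0.42,0.39,0,0]
    - [-0.84,0.78,0,0]
    - [-0.84,0.78,0,0]

```text
time_s: 0.9
tcp_pos: [0.318, -0.3613, 0.2925]
ee_rot: [[-0.958, -0.285, 0.001], [-0.285, 0.958, -0.0], [-0.0, -0.0, -1.0]]
wrist_force: [-0.3, -0.6, -0.5]
gripper_width: 0.998
```

>>> drive_tool:
  series:
    - [-0.42,0.39,0,0]
    - [-0.84,0.78,0,0]
    - [-0.84,0.78,0,0]

```text
time_s: 1.27
tcp_pos: [0.3886, -0.2435, 0.2924]
ee_rot: [[-0.959, -0.285, 0.0], [-0.285, 0.959, -0.0], [-0.0, -0.0, -1.0]]
wrist_force: [-0.7, -0.0, -0.5]
gripper_width: 1.002
```

>>> drive_tool:
  series:
    - [-0.42,0.39,0,0]
    - [-0.84,0.78,0,0]
    - [-0.84,0.78,0,0]

```text
time_s: 1.65
tcp_pos: [0.4591, -0.1255, 0.2921]
ee_rot: [[-0.959, -0.284, 0.0], [-0.284, 0.959, -0.0], [-0.0, -0.0, -1.0]]
wrist_force: [-0.8, 0.1, 0.4]
gripper_width: 0.999
```

>>> drive_tool:
  series:
    - [-0.42,0.39,0.2,-0.09]
    - [-0.84,0.78,0.34,-0.18]
    - [-0.84,0.78,0.34,-0.27]
    - [-0.84,0.78,0.34,-0.36]
    - [-0.84,0.78,0.34,-0.474]
    - [-0.84,0.78,0.34,-0.474]
    - [-0.84,0.78,0.34,-0.474]

```text
time_s: 2.52
tcp_pos: [0.5279, -0.0101, 0.2512]
ee_rot: [[-0.333, -0.943, -0.001], [-0.943, 0.333, -0.0], [0.001, 0.001, -1.0]]
wrist_force: [0.4, 0.1, -0.0]
gripper_width: 0.999
```

```bash
python3 - <<'E'
from h import *
a,d=snap('wrist','w1.png');s=telemetry.sense();R=s['ee_rot']
print(s['time_s'],s['joints'].round(1),s['tcp_pos'],R.round(4),np.degrees(np.arctan2(R[1,1],R[0,1])),s['wrist_force'],s['moment'])
print(proj(d,[.527,-.009,.083]))
E
```

```text
2.575 [ 16.5  14.7 -16.6   0.  -58.7 -36. ] [ 0.52786521 -0.00990908  0.25123222] [[-3.333e-01 -9.428e-01 -6.000e-04]
 [-9.428e-01  3.333e-01 -3.000e-04]
 [ 5.000e-04  4.000e-04 -1.000e+00]] 160.53219881823873 [ 0.04481597  0.01872574 -0.54100686] [ 0.07735742  0.06141124 -0.03399389]
(np.float64(279.5867931707749), np.float64(210.13674454167437))
```

View pics/w1.png

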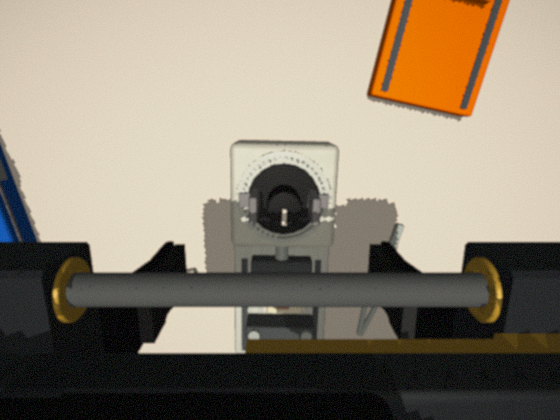

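```bash
python3 - <<'E'
import cv2
a=cv2.imread('pics/w1.png')[135:250,220:350];cv2.imwrite('pics/c2.png',cv2.resize(a,None,fx=5,fy=5,interpolation=cv2.INTER_CUBIC))
E
```

```text
(no output)
```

View pics/c2.png

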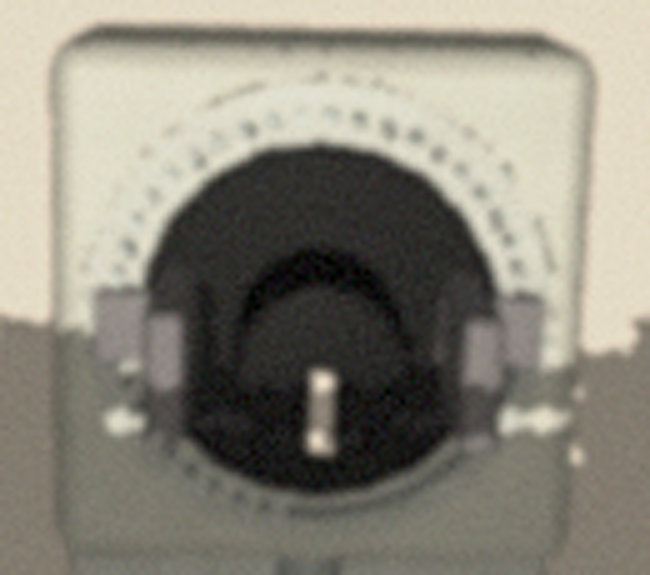

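```bash
python3 - <<'E'
from h import *
import json
d=json.load(open('pics/w1.png.json'));s=telemetry.sense();R=s['ee_rot']
f=lambda x,y,z:onz(d,220+x/5,135+y/5,z)
L=f(148,350,.089);Q=f(500,354,.089);print(L,Q,np.linalg.norm(L-Q),np.degrees(np.arctan2(*(L-Q)[[1,0]])))
print('mid',(L+Q)/2,'disc',f(322,320,.056), f(497,320,.056)-f(147,320,.056))
# foot
A=f(97,325,.056);B=f(545,329,.056);print('feet',(A+B)/2,np.linalg.norm(A-B),np.degrees(np.arctan2(*(A-B)[[1,0]])))
P=[f(*p,.045) for p in [(58,50),(590,55)]];print(np.degrees(np.arctan2(*(P[0]-P[1])[[1,0]])),np.linalg.norm(P[0]-P[1]))
for p in ((L+Q)/2,(A+B)/2): print(R.T@(p-s['tcp_pos']))
E
```

```text
[ 0.54552892 -0.0212989   0.089     ] [ 0.49808763 -0.00386479  0.089     ] 0.05054328422129075 -20.177782448151333
mid [ 0.52180828 -0.01258184  0.089     ] disc [ 0.52244788 -0.00965702  0.056     ] [-0.05327605  0.01887306  0.        ]
feet [ 0.52297339 -0.00861099  0.056     ] 0.07242462318018109 -20.03222143627582
-20.040525557102487 0.0859303484649985
[0.00445414 0.00475095 0.1622366 ]
[0.00030482 0.00496181 0.19523453]
```

>>> drive_tool:
  series:
    - [0.017,0.04,0.33,0.005]
    - [0.017,0.04,0.66,0.005]
    - [0.017,0.04,0.66,0.005]
    - [0.017,0.04,0.66,0.005]

```text
time_s: 3.08
tcp_pos: [0.5237, -0.0091, 0.1736]
ee_rot: [[-0.34, -0.94, 0.002], [-0.94, 0.34, -0.0], [-0.001, -0.002, -1.0]]
wrist_force: [0.2, 0.4, 0.5]
gripper_width: 0.998
```

```bash
python3 - <<'E'
from h import *
a,d=snap('wrist','w2.png');s=telemetry.sense();R=s['ee_rot']
print(s['time_s'],s['tcp_pos'],R.round(4),np.degrees(np.arctan2(R[1,1],R[0,1])),s['wrist_force'],s['moment'],s['effort'])
p=proj(d,s['tcp_pos']+R@np.array([0,0,.08]));print(p)
u,v=int(p[0]),int(p[1]);cv2.imwrite('pics/c3.png',cv2.resize(a[130:280,180:380],None,fx=4,fy=4,interpolation=cv2.INTER_CUBIC))
E
```

```text
3.125 [ 0.52391981 -0.00890209  0.1739978 ] [[-3.401e-01 -9.404e-01  3.400e-03]
 [-9.404e-01  3.401e-01  4.000e-04]
 [-1.500e-03 -3.100e-03 -1.000e+00]] 160.1143421226976 [ 0.47455479 -0.84354737 -0.13640805] [ 0.04378131  0.10652714 -0.03147344] [-6.77187857e-02 -3.19488394e+01  1.45498538e+01  3.30154069e+00
 -3.42198880e-02 -1.31365552e-03]
(np.float64(278.0596441897906), np.float64(254.41223537772242))
```

View pics/c3.png

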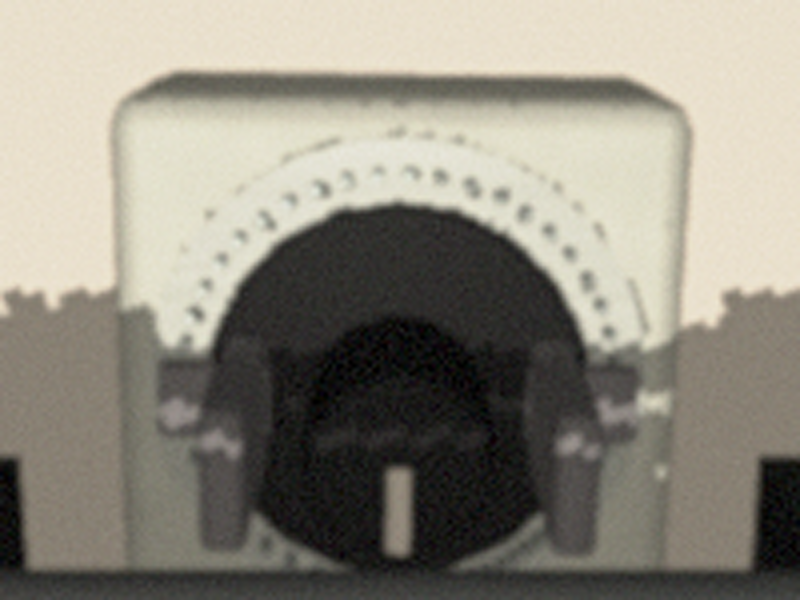

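The knob tabs are centred at crop (400,490), about 1 mm off the tool axis in y. I'll correct that and descend.

>>> drive_tool:
  series:
    - [0.008,0.009,0.1,0.007]
    - [0.008,0.009,0.2,0.007]
    - [0.008,0.009,0.35,0.007]
    - [0.008,0.009,0.35,0.007]
    - [0.008,0.009,0.35,0.007]
    - [0.008,0.009,0.35,0.007]
  fingers: 62

```text
time_s: 3.88
tcp_pos: [0.5217, -0.0093, 0.1309]
ee_rot: [[-0.353, -0.936, 0.001], [-0.936, 0.353, 0.0], [-0.001, -0.001, -1.0]]
wrist_force: [-0.4, 0.6, 0.7]
gripper_width: 0.711
```

```bash
cat >> h.py <<'E'
def avg(n):
    X=[]
    for i in range(n):
        c=capture('wrist');s=telemetry.sense();R=s['ee_rot']
        X.append(np.r_[R.T@s['wrist_force'],s['moment'],s['effort'][5],s['gripper_width']*87,np.degrees(np.arctan2(R[1,1],R[0,1])),s['tcp_pos']])
    X=np.array(X);print('t',s['time_s'],'Ftool',X.mean(0)[:3].round(2),'M',X.mean(0)[3:6].round(4),'eff6',X.mean(0)[6].round(4),'w yaw',X.mean(0)[7:9].round(2),'tcp',X.mean(0)[9:].round(4));print('sd',X.std(0).round(3));return c['color']
E
python3 - <<'E'
from h import *
a=avg(8);cv2.imwrite('pics/w3.png',a);cv2.imwrite('pics/c4.png',cv2.resize(a[130:350,140:420],None,fx=2.8,fy=2.7))
E
```

```text
t 4.275 Ftool [-0.11  0.2   0.11] M [0.0547 0.0591 0.0067] eff6 0.0001 w yaw [ 61.9  159.32] tcp [ 0.5215 -0.0093  0.1306]
sd [0.37  0.496 0.343 0.034 0.016 0.03  0.    0.173 0.003 0.    0.    0.   ]
```

View pics/c4.png

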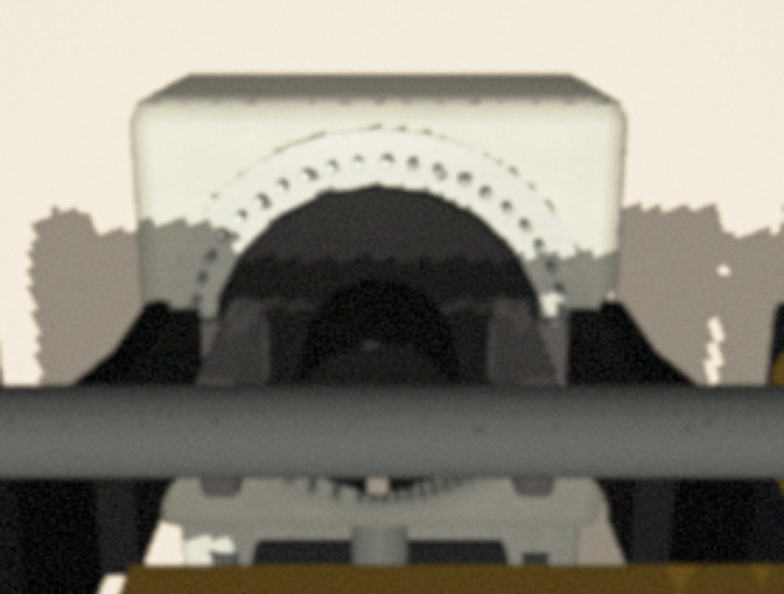

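Fingers straddle the tabs nearly symmetrically: finger midpoint 384 against knob 381 in the crop. The effort reading on joint 6 is very clean. I close in stages and watch the side force.

>>> drive_tool:
  series:
    - [0,0,0,0]
    - [0,0,0,0]
    - [0,0,0,0]
  fingers: 48

```text
time_s: 4.65
tcp_pos: [0.5217, -0.0094, 0.1305]
ee_rot: [[-0.353, -0.936, 0.001], [-0.936, 0.353, 0.0], [-0.0, -0.001, -1.0]]
wrist_force: [0.7, 0.3, 0.5]
gripper_width: 0.564
```

```bash
python3 - <<'E'
from h import *
avg(10)
E
```

```text
t 5.15 Ftool [ 0.32 -1.66 -0.79] M [-0.1791 -0.3288 -0.0214] eff6 0.0187 w yaw [ 48.32 159.32] tcp [ 0.5216 -0.0093  0.1305]
sd [0.41  0.494 0.678 0.025 0.046 0.029 0.001 0.221 0.002 0.    0.    0.   ]
```

>>> drive_tool:
  series:
    - [0,-0.0075,0,0]
    - [0,-0.0075,0,0]
    - [0,-0.0075,0,0]
  fingers: 48

```text
time_s: 5.52
tcp_pos: [0.5222, -0.0096, 0.1304]
ee_rot: [[-0.353, -0.936, 0.0], [-0.936, 0.353, 0.0], [-0.0, -0.0, -1.0]]
wrist_force: [1.1, 0.4, 3.6]
gripper_width: 0.555
```

```bash
python3 - <<'E'
from h import *
avg(10)
E
```

```text
t 6.025 Ftool [-0.91 -0.1  -4.19] M [ 0.3    -0.0635 -0.    ] eff6 0.0171 w yaw [ 48.26 159.32] tcp [ 0.5223 -0.0096  0.1304]
sd [0.662 0.29  0.711 0.032 0.029 0.041 0.001 0.116 0.002 0.    0.    0.   ]
```

>>> drive_tool:
  series:
    - [0,-0.001,0,0]
    - [0,-0.001,0,0]
    - [0,-0.001,0,0]
  fingers: 42.5

```text
time_s: 6.4
tcp_pos: [0.5224, -0.0097, 0.1304]
ee_rot: [[-0.353, -0.936, 0.0], [-0.936, 0.353, 0.0], [-0.0, -0.0, -1.0]]
wrist_force: [1.1, 0.6, 5.3]
gripper_width: 0.492
```

```bash
python3 - <<'E'
from h import *
avg(10)
E
```

```text
t 6.9 Ftool [-1.33 -0.   -5.37] M [ 0.3939 -0.0347 -0.0103] eff6 0.0118 w yaw [ 42.66 159.32] tcp [ 0.5224 -0.0097  0.1304]
sd [0.354 0.314 0.395 0.028 0.028 0.031 0.    0.1   0.001 0.    0.    0.   ]
```

>>> drive_tool:
  series:
    - [0,0,0,0]
    - [0,0,0,0]
  fingers: 41.7

```text
time_s: 7.15
tcp_pos: [0.5224, -0.0097, 0.1304]
ee_rot: [[-0.353, -0.936, 0.0], [-0.936, 0.353, 0.0], [-0.0, -0.0, -1.0]]
wrist_force: [0.4, 0.3, 4.7]
gripper_width: 0.482
```

```bash
python3 - <<'E'
from h import *
avg(12)
E
```

```text
t 7.75 Ftool [-1.06 -0.01 -5.33] M [ 0.3935 -0.0207 -0.0039] eff6 0.0116 w yaw [ 41.87 159.32] tcp [ 0.5224 -0.0097  0.1304]
sd [0.57  0.418 0.401 0.021 0.027 0.033 0.    0.177 0.002 0.    0.    0.   ]
```

>>> drive_tool:
  series:
    - [0,0,0,0]
    - [0,0,0,0.012]
    - [0,0,0,0.025]
    - [0,0,0,0.04]
    - [0,0,0,0.055]
    - [0,0,0,0.07]
    - [0,0,0,0.07]
  fingers: 41.5

```text
time_s: 8.62
tcp_pos: [0.5223, -0.0097, 0.1304]
ee_rot: [[-0.48, -0.877, 0.0], [-0.877, 0.48, 0.0], [-0.0, -0.0, -1.0]]
wrist_force: [1.0, 2.2, 4.4]
gripper_width: 0.482
```

```bash
python3 - <<'E'
from h import *
a=avg(8);cv2.imwrite('pics/w4.png',a);cv2.imwrite('pics/c5.png',cv2.resize(a[130:350,140:420],None,fx=2.8,fy=2.7))
E
```

```text
t 9.025 Ftool [-0.96  0.32 -5.31] M [ 0.4726  0.0417 -0.0198] eff6 0.0132 w yaw [ 41.81 151.3 ] tcp [ 0.5223 -0.0096  0.1304]
sd [0.367 0.62  0.278 0.017 0.035 0.041 0.002 0.265 0.001 0.    0.    0.   ]
```

View pics/c5.png

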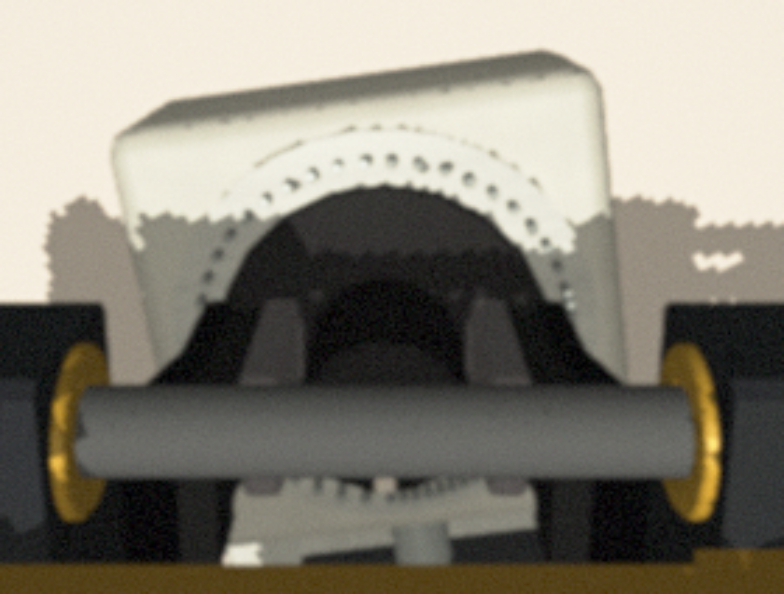

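The knob turned with the gripper: yaw changed 8.02°, which is 0.140 rad. I continue notch by notch, watching the torque.

>>> drive_tool:
  series:
    - [0,0,0,0.015]
    - [0,0,0,0.03]
    - [0,0,0,0.045]
    - [0,0,0,0.06]
    - [0,0,0,0.07]
    - [0,0,0,0.07]

```text
time_s: 9.78
tcp_pos: [0.5223, -0.0096, 0.1305]
ee_rot: [[-0.598, -0.801, 0.0], [-0.801, 0.598, 0.0], [-0.0, -0.0, -1.0]]
wrist_force: [0.4, 1.3, 5.6]
gripper_width: 0.48
```

```bash
python3 - <<'E'
from h import *
avg(5)
E
```

```text
t 10.025 Ftool [-1.4   0.95 -5.46] M [ 0.5544  0.0842 -0.0067] eff6 0.0124 w yaw [ 41.89 143.28] tcp [ 0.5223 -0.0096  0.1304]
sd [0.224 0.416 0.298 0.019 0.012 0.037 0.002 0.161 0.001 0.    0.    0.   ]
```

>>> drive_tool:
  series:
    - [0,0,0,0.015]
    - [0,0,0,0.03]
    - [0,0,0,0.045]
    - [0,0,0,0.06]
    - [0,0,0,0.07]
    - [0,0,0,0.07]

```text
time_s: 10.78
tcp_pos: [0.5222, -0.0096, 0.1304]
ee_rot: [[-0.704, -0.71, 0.0], [-0.71, 0.704, 0.0], [-0.0, 0.0, -1.0]]
wrist_force: [-0.3, 1.5, 5.9]
gripper_width: 0.479
```

```bash
python3 - <<'E'
from h import *
avg(5)
E
```

```text
t 11.025 Ftool [-0.78  1.65 -5.9 ] M [0.6389 0.1296 0.0022] eff6 0.0121 w yaw [ 41.71 135.25] tcp [ 0.5222 -0.0096  0.1304]
sd [0.755 0.408 0.385 0.027 0.031 0.015 0.002 0.21  0.002 0.    0.    0.   ]
```

>>> drive_tool:
  series:
    - [0,0.002,0,0.015]
    - [0,0.003,0,0.03]
    - [0,0.003,0,0.045]
    - [0,0.003,0,0.06]
    - [0,0.003,0,0.07]
    - [0,0.003,0,0.07]

```text
time_s: 11.78
tcp_pos: [0.5221, -0.0095, 0.1304]
ee_rot: [[-0.796, -0.605, 0.0], [-0.605, 0.796, 0.0], [-0.0, -0.0, -1.0]]
wrist_force: [1.5, 1.9, 5.1]
gripper_width: 0.477
```

```bash
python3 - <<'E'
from h import *
avg(5)
E
```

```text
t 12.025 Ftool [-0.87  0.26 -5.  ] M [ 0.3681 -0.0504 -0.0257] eff6 0.0128 w yaw [ 41.62 127.24] tcp [ 0.5221 -0.0095  0.1304]
sd [0.413 0.405 0.568 0.039 0.029 0.039 0.002 0.27  0.002 0.    0.    0.   ]
```

>>> drive_tool:
  series:
    - [0,0,0,0.015]
    - [0,0,0,0.03]
    - [0,0,0,0.045]
    - [0,0,0,0.06]
    - [0,0,0,0.07]
    - [0,0,0,0.07]

```text
time_s: 12.78
tcp_pos: [0.5221, -0.0094, 0.1305]
ee_rot: [[-0.873, -0.488, 0.0], [-0.488, 0.873, 0.0], [-0.0, -0.0, -1.0]]
wrist_force: [0.5, 0.7, 4.9]
gripper_width: 0.476
```

```bash
python3 - <<'E'
from h import *
avg(8)
b=snap('scene','s2.png')[0]
a=cv2.imread('pics/s1.png')
cv2.imwrite('pics/c6.png',np.hstack([cv2.resize(x[215:290,305:380],None,fx=5,fy=5,interpolation=cv2.INTER_CUBIC) for x in (a,b)]))
E
```

```text
t 13.175 Ftool [-0.55  0.93 -5.69] M [ 0.4452 -0.0303 -0.0193] eff6 0.0128 w yaw [ 41.66 119.21] tcp [ 0.5221 -0.0094  0.1304]
sd [0.387 0.544 0.253 0.035 0.033 0.028 0.001 0.156 0.001 0.    0.    0.   ]
```

View pics/c6.png

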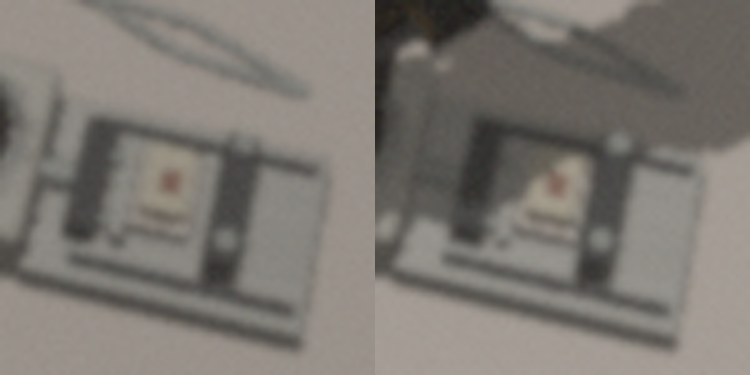

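The jaw has pushed the cassette towards the stop. Wax centre moved from x=170 to 183 in crop coordinates, and there is almost no gap left. I continue.

>>> drive_tool:
  series:
    - [0,0.001,0,0.015]
    - [0,0.001,0,0.03]
    - [0,0.001,0,0.045]
    - [0,0.001,0,0.06]
    - [0,0.001,0,0.07]
    - [0,0.001,0,0.07]

```text
time_s: 13.98
tcp_pos: [0.5221, -0.0093, 0.1304]
ee_rot: [[-0.932, -0.361, 0.0], [-0.361, 0.932, 0.0], [-0.0, -0.0, -1.0]]
wrist_force: [-0.4, 0.8, 5.9]
gripper_width: 0.482
```

```bash
python3 - <<'E'
from h import *
avg(8)
E
```

```text
t 14.375 Ftool [-0.39  1.08 -5.16] M [ 0.3921 -0.0709 -0.0022] eff6 0.0129 w yaw [ 41.76 111.19] tcp [ 0.522  -0.0093  0.1304]
sd [0.608 0.22  0.4   0.029 0.028 0.02  0.001 0.178 0.001 0.    0.    0.   ]
```

>>> drive_tool:
  series:
    - [0,0.001,0,0.015]
    - [0,0.001,0,0.03]
    - [0,0.001,0,0.045]
    - [0,0.001,0,0.06]
    - [0,0.001,0,0.07]
    - [0,0.001,0,0.07]

```text
time_s: 15.12
tcp_pos: [0.522, -0.0092, 0.1304]
ee_rot: [[-0.974, -0.228, 0.0], [-0.228, 0.974, 0.0], [-0.0, 0.0, -1.0]]
wrist_force: [0.1, 0.6, 5.2]
gripper_width: 0.481
```

```bash
python3 - <<'E'
from h import *
avg(8)
E
```

```text
t 15.525 Ftool [-0.63  1.05 -5.38] M [ 0.3477 -0.1271 -0.0238] eff6 0.0129 w yaw [ 41.8  103.17] tcp [ 0.522  -0.0092  0.1304]
sd [0.259 0.442 0.859 0.027 0.03  0.016 0.001 0.185 0.003 0.    0.    0.   ]
```

>>> drive_tool:
  series:
    - [0,0.001,0,0.012]
    - [0,0.001,0,0.024]
    - [0,0.001,0,0.035]
    - [0,0.001,0,0.035]

```text
time_s: 16.02
tcp_pos: [0.522, -0.0092, 0.1304]
ee_rot: [[-0.987, -0.159, 0.0], [-0.159, 0.987, -0.0], [-0.0, -0.0, -1.0]]
wrist_force: [0.6, 0.9, 4.7]
gripper_width: 0.48
```

```bash
python3 - <<'E'
from h import *
avg(8)
E
```

```text
t 16.425 Ftool [-0.19  0.48 -5.22] M [ 0.2572 -0.1383  0.0022] eff6 -0.0077 w yaw [41.68 99.17] tcp [ 0.522  -0.0092  0.1304]
sd [0.397 0.393 0.558 0.034 0.021 0.027 0.002 0.229 0.002 0.    0.    0.   ]
```

>>> drive_tool:
  series:
    - [0,0,0,0.012]
    - [0,0,0,0.024]
    - [0,0,0,0.034]
    - [0,0,0,0.034]

```text
time_s: 16.92
tcp_pos: [0.522, -0.0091, 0.1305]
ee_rot: [[-0.996, -0.092, 0.001], [-0.092, 0.996, 0.0], [-0.001, -0.0, -1.0]]
wrist_force: [0.9, 1.5, 5.7]
gripper_width: 0.477
```

```bash
python3 - <<'E'
from h import *
avg(8)
E
```

```text
t 17.325 Ftool [-0.52  0.71 -5.02] M [ 0.2996 -0.1252  0.0297] eff6 -0.0343 w yaw [41.65 95.28] tcp [ 0.522  -0.0091  0.1304]
sd [0.288 0.558 0.255 0.023 0.012 0.027 0.001 0.201 0.002 0.    0.    0.   ]
```

>>> drive_tool:
  series:
    - [0,0,0,0.012]
    - [0,0,0,0.024]
    - [0,0,0,0.036]
    - [0,0,0,0.048]
    - [0,0,0,0.06]
    - [0,0,0,0.0695]
    - [0,0,0,0.0695]

```text
time_s: 18.2
tcp_pos: [0.522, -0.0091, 0.1304]
ee_rot: [[-0.999, 0.047, 0.0], [0.047, 0.999, 0.0], [-0.0, 0.0, -1.0]]
wrist_force: [0.2, 0.6, 5.9]
gripper_width: 0.481
```

```bash
python3 - <<'E'
from h import *
avg(8)
a,d=snap('wrist','w5.png')
cv2.imwrite('pics/c7.png',cv2.resize(a[100:340,140:420],None,fx=2.8,fy=2.5,interpolation=cv2.INTER_CUBIC))
E
```

```text
t 18.6 Ftool [ 0.    1.13 -5.27] M [ 0.4121 -0.1282  0.11  ] eff6 -0.0886 w yaw [41.78 87.33] tcp [ 0.522  -0.0091  0.1304]
sd [0.376 0.426 0.407 0.035 0.02  0.03  0.001 0.156 0.002 0.    0.    0.   ]
```

View pics/c7.png

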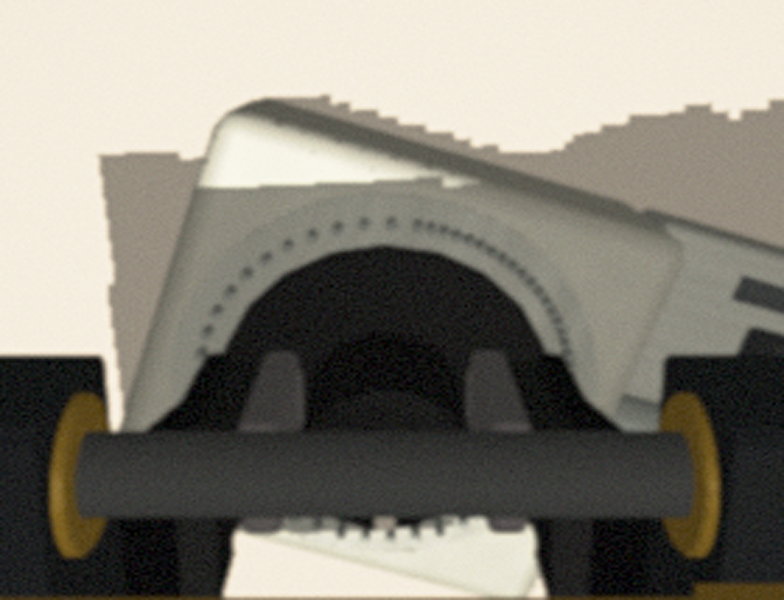

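Torque indicates a squeeze of about 13 N at notch 9. Notch 10 would be about 20 N, too close to the limit. I release here in stages, so the teeth engage while the fingers still guide the tabs.

>>> drive_tool:
  series:
    - [0,0,0,0.005]
    - [0,0,0,0.005]
    - [0,0,0,0.005]
  fingers: 44.5

```text
time_s: 19.02
tcp_pos: [0.522, -0.0092, 0.1304]
ee_rot: [[-0.998, 0.057, 0.0], [0.057, 0.998, -0.0], [-0.0, -0.0, -1.0]]
wrist_force: [-0.1, 0.6, 4.7]
gripper_width: 0.515
```

>>> drive_tool:
  series:
    - [0,0,0,0]
    - [0,0,0,0]
    - [0,0,0,0]
  fingers: 49

```text
time_s: 19.4
tcp_pos: [0.522, -0.0092, 0.1304]
ee_rot: [[-0.998, 0.057, 0.0], [0.057, 0.998, -0.0], [-0.0, -0.0, -1.0]]
wrist_force: [1.3, 0.1, 3.9]
gripper_width: 0.566
```

```bash
python3 - <<'E'
from h import *
avg(6)
E
```

```text
t 19.7 Ftool [-0.35  0.38 -5.07] M [ 0.11   -0.2318  0.0996] eff6 -0.1034 w yaw [49.2  86.73] tcp [ 0.522  -0.0092  0.1304]
sd [0.368 0.426 0.357 0.028 0.015 0.037 0.002 0.15  0.002 0.    0.    0.   ]
```

>>> drive_tool:
  series:
    - [0,0,0,0]
    - [0,0,0,0]
    - [0,0,0,0]
    - [0,0,0,0]
  fingers: 64

```text
time_s: 20.2
tcp_pos: [0.5214, -0.0093, 0.1298]
ee_rot: [[-0.998, 0.057, -0.001], [0.057, 0.998, -0.0], [0.001, -0.0, -1.0]]
wrist_force: [0.3, -0.6, 0.5]
gripper_width: 0.729
```

```bash
python3 - <<'E'
from h import *
avg(6)
E
```

```text
t 20.5 Ftool [ 0.26  0.06 -0.17] M [-0.0124 -0.0111  0.0028] eff6 -0.0003 w yaw [63.92 86.72] tcp [ 0.5217 -0.0092  0.1301]
sd [0.353 0.47  0.421 0.023 0.029 0.018 0.    0.223 0.004 0.    0.    0.   ]
```

>>> drive_tool:
  series:
    - [0,0,-0.15,0]
    - [0,0,-0.35,0]
    - [0,0,-0.6,0]
    - [0,0,-0.9,0]
    - [0,0,-0.9,0]
    - [0,0,-0.9,0]
  fingers: 70

```text
time_s: 21.25
tcp_pos: [0.5213, -0.0092, 0.2378]
ee_rot: [[-0.998, 0.058, -0.001], [0.058, 0.998, 0.0], [0.001, 0.0, -1.0]]
wrist_force: [0.1, -0.1, -0.2]
gripper_width: 0.802
```

```bash
python3 - <<'E'
from h import *
avg(3)
a,d=snap('wrist','w6.png')
cv2.imwrite('pics/c8.png',cv2.resize(a[125:255,210:370],None,fx=5,fy=4.6,interpolation=cv2.INTER_CUBIC))
E
```

```text
t 21.4 Ftool [-0.31  0.36 -0.27] M [-0.0128 -0.015  -0.0005] eff6 -0.0001 w yaw [70.02 86.71] tcp [ 0.5212 -0.0093  0.2372]
sd [0.264 0.446 0.316 0.028 0.022 0.017 0.    0.021 0.001 0.    0.    0.   ]
```

View pics/c8.png

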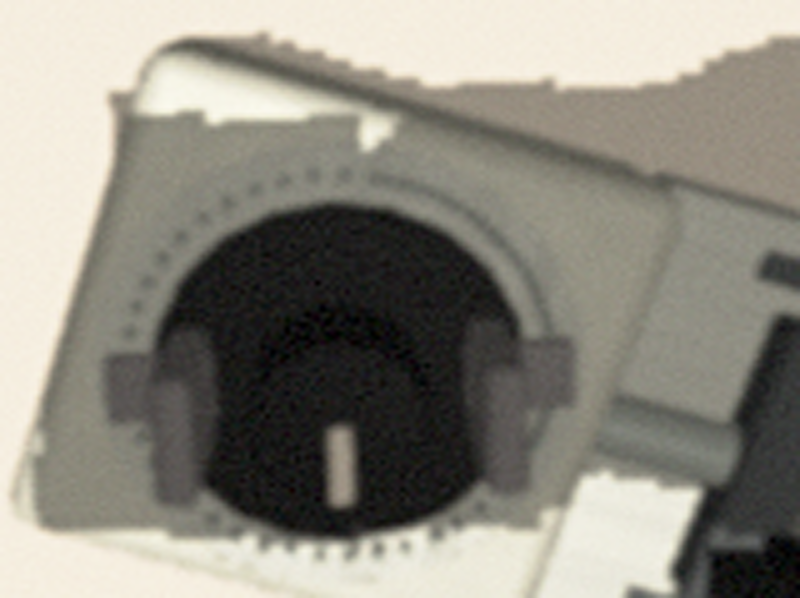

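```bash
python3 - <<'E'
from h import *
import json
d=json.load(open('pics/w6.png.json'))
f=lambda x,y,z:onz(d,210+x/5,125+y/4.6,z)
for (l,q,z) in [((153,443),(530,430),.089),((103,388),(575,372),.056)]:
    L=f(*l,z);Q=f(*q,z);v=L-Q;k=np.array([.5222,-.0094])
    y=np.degrees(np.arctan2(v[1],v[0]))
    print(np.linalg.norm(v),(L+Q)/2,'yaw of tab line',y+180, 'turn',159.6-180-y)
E
```

```text
0.05170307995792494 [ 0.52353664 -0.00786617  0.089     ] yaw of tab line 88.90958404923974 turn 70.69041595076025
0.0729857211980295 [ 0.52328665 -0.00813443  0.056     ] yaw of tab line 88.85239897402559 turn 70.7476010259744
```

Both tabs are out: 51.7 mm across the tab faces (52 nominal), 73 mm across the feet. The tab line sits within about 1° of notch 9, and the tool is clear. I hand in.

```bash
python3 -c "
from station import order;print(order.finish_job())"
```

```text
the job is handed in; nothing more can be done
None
```

The job is handed in: the cassette is clamped at an estimated 13 N and the knob is locked with both tabs out. I pinched both tabs of the white clamp's knob, centring on the side force, and turned it clockwise. I stopped at about 1.256 rad, the ninth notch, and then released in stages.

- **Squeeze:** this is worked out from the turning torque, not measured directly. The jaw met resistance at about 1.0 rad, and the torque at the ninth notch gave 12.7 to 13.5 N. That is a little under the 15 N asked, but the next notch would have been about 20 N, too close to the 22 N limit.
- **Tabs:** in the last picture the tab faces are 51.7 mm apart, against 52 mm when fully out, so both have sprung out. While gripping I could not read the pinch force directly, so whether it stayed within 12 to 20 N is a guess from the finger opening.
- **Knob angle:** the picture puts the knob about 1° short of the notch. I took this as play in the lock plus reading error.
- **Robot and time:** forces returned to zero after release, with the gripper well clear above the knob. The clock stood at about 21 s.
- **Other things:** I did not go near the other things, but I took no final overall picture to confirm they had not moved. An upward force of about 5 N stayed on the tool while it was gripping, and I put that down to friction.

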